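# Set the feed-roller adjuster through its slot

### The arm

A 7-joint arm with a two-finger parallel gripper is mounted at the origin on the work surface. World frame = base frame: x ahead of the robot, y to its left, z up, the work surface at z = 0. Lengths are in m, angles in rad, forces in N, time in s.
With the tool pointing down it reaches from about 0.425 to 0.875 m from the base axis. Payload 4.7 kg.
Tool frame: the origin (TCP) lies midway between the tips of the shut fingers; the grasp point (between the pads) lies 19 mm behind it; z points along the fingers, y is the line along which they close (so a half turn about z gives the same grasp; the last joint's range is limited). The gripper opens to 87 mm and grips with 3 to 60 N. Pads are 19 mm wide; open, the fingers measure 117 mm over their backs; the gripper's body (75 mm by 190 mm) begins 51 mm behind the grasp point.
Start: joints at [-1.217, 0.321, -0.07, 1.45, 0.023, 1.371, -0.057], TCP at [0.217, 0.613, 0.223] pointing down, gripper open.
Joint ranges: [-2.86, 2.86], [-0.3, 2.09], [-1.38, 1.24], [0.06, 2.45], [-1.56, 4.7], [0.09, 2.05], [-2.69, 2.69]. Speed limits (rad/s): [2.57, 2.57, 3.14, 3.14, 3.14, 3.14, 3.14].

### API

Orientations are given as a rotation vector (axis times angle).
In Python, from bench import ctrl, camrig, probe_bus, close_job gives the robot as it stands (ctrl), with the cameras (camrig), the job as plain functions and the readings (probe_bus).
- The arm moves only by the shell command python3 inch.py 'ROWS' [FORCE]. ROWS is a JSON list of rows, 1 to 20 of them, each of 5 numbers: dx, dy, dz in normalised numbers (1 is 600 mm), then a turn about the tool's z in a scale on which 1.0 is 180 degrees, then the opening from 0.0 (shut) to 1.0 (fully open); each row is the pose to reach, as a shift and turn from the pose commanded when the command began, along the tool's axes at that moment; what a row does not reach only later rows make up. A row lasts 1/10 s, in which the tool goes at most 0.05 m and 0.15 rad, less where a joint would pass 70% of its speed; a pose out of reach is approached as far as the arm can. The fingers move at their own pace and stop on an object; FORCE is the grip in N (left out, the last holds). Time passes only in rows, so rows that do not move let the fingers close. It prints the time, the measured TCP pose, the force, the opening and the grip force at its end. A shift or turn number past 1, either way, is cut back to 1. Input that does not fit is refused with a message, and nothing moves.
- probe_bus.get_state(): the state, without advancing time (a new reading comes with each control period).
- camrig.get_image(name): name is "side" or "top" or "wrist"; returns the picture (384x512x3 uint8, red, green, blue); there is no depth.
- camrig.camera_model(name): a dict with "vertical_fov" (degrees; the focal length in pixels is half the picture's height over the tangent of half this angle, whatever the lens; pixels are square), "cx", "cy" (the principal point, pixels), "rvec" (rotation vector, rad) and "tvec" (3), from world to camera coordinates, as OpenCV has them; the wrist camera has in their place "hand_eye" (4x4, takes a point from camera to tool coordinates, whose origin is the TCP and whose axes are the flange's). Camera axes: x right, y down, z forward; pixel columns grow to the right and rows downward; lengths in m; the calibration is good to about 2 mm. The wrist camera is an equidistant fisheye: a pixel r from the principal point sees the ray r / f radians off the axis. A picture is of the moment at which its call begins: read the wrist's pose just before it. camera_model takes no time and is no camera call.
- close_job(): hands the job in; it is judged then, once.
The state is a dict: "time": time; "joint_positions": joint angles; "qd": joint speeds; "joint_torque": joint torques, N m; "position": TCP position; "tool_rot": TCP orientation; "ft_force": force on the tool from outside, world axes, zero at the start; "torque": the same for the moment, N m; "grip_width": opening from 0.0 (shut) to 1.0 (fully open); "grip_force": force on a finger pad.
Only numpy, scipy, OpenCV 4.12 (cv2) and the standard library are available. Lean on these libraries where they do the work, as an engineer would, in place of code of your own. Each camera call takes 0.05 s, during which the arm holds its last target. There are 200 camera calls.

### The job

Take the orange-handled adjusting tool from its raised blue fork, reach down with its blade through the narrow slot in the top of the cream adjuster housing and push the star wheel inside round, tooth by tooth, until the red pointer stands in the middle of the green band; feel for the gaps between the teeth and do not force the blade down on a tooth. Then hang the tool back in its fork as it was, and let it go. Touch the housing and wheel with the tool only, and leave the other things on the bench alone.

Things in the scene. Friction and masses are not known exactly. Their poses are not given: they have to be found in the camera images.
- housing: Cream sheet-metal adjuster box fixed to the bench, 100 (x) x 130 (y) x 110 (z) mm, on a 130 x 160 x 6 mm base plate; origin at the centre of its underside, z up. A white dial stands on its +x face behind an upright clear guard (x 68 to 72, y -75 to 75, up to z 155 mm). How the wheel's teeth stand is not measured: the pointer is clocked to the teeth at random.
- slot (a point): Centre of the slot opening, in the top face of the housing (110 mm up; axes as the housing's). The slot is 24 mm long along the housing's y and 15 mm wide along its x, in 4 mm plate, edged by thin yellow lines along its long sides.
- wheel (a point): Centre of the brass star wheel, 33 mm straight below slot, axis along the housing's x. 10 teeth, 16 mm apart at the crests; crest radius 26, root radius 17, teeth 5 mm thick with straight flanks and flat crests, 12 mm wide: crests 7 mm below the top face, roots 16 mm. Friction of 0.1 N m holds it where it is left (some 4 N at the teeth turns it); no clicks or ratchet.
- pointer_tip (a point): Tip of the red pointer on the dial, 72 mm from the shaft. It turns with the wheel, same angle and sense: pushing the top of the wheel towards the housing's +y swings the pointer, which is above the shaft, towards +y and the green band. At the start it stands 0.9 to 1.85 rad (1.4 to 3 teeth) on the -y side of the band's middle.
- green_mark (a point): Middle of the green band (about 27 mm long) on the dial's rim, fixed to the housing, 72 mm from the shaft, 0.40 rad from the vertical towards the housing's +y: where the pointer tip should stand.
- shaft (a point): Point on the wheel's shaft axis in the plane of pointer_tip and green_mark, fixed to the housing.
- fork: Blue bracket fixed to the bench, 80 x 80 mm foot; two level prongs along its x axis, top at 100 mm height, each 8 mm wide and 56 mm long (x -24 to 32), 12 mm clear gap between them, open towards the fork's -x and from above, joined by a 30 mm wide post at its +x end (x 24 to 36). Origin at bench level below the seat.
- fork_seat (a point): Middle between the two prongs, level with their tops (100 mm up): the centre of the tool's handle underside rests here.
- tool: Adjusting tool, 120 g, hanging upright in the fork. Orange block handle 20 (x) x 24 (y) mm, from 40 to 90 mm above the tip; below it a straight flat steel blade 10 (x) x 4 (y) mm, 40 mm long. Origin at the middle of the blade's tip, z up along the tool. The handle underside rests on both prongs; the tool's axes agree with the fork's to within about 0.05 rad.
- grip (a point): Point on the tool's axis inside the handle, 62 mm above the blade tip: a good place to grip it across its 24 mm (y) faces.
- tray: Green open tray, 160 x 110 x 35 mm, fixed, holding two blue tubes; to be left alone.
- tube0: Blue plastic tube, 22 mm across, 130 mm long, lying in the tray.
- tube1: A second tube like it.
- grease: Grease can, 60 mm across, 85 mm tall, standing on the bench; origin at its underside.
- spanner: Steel spanner, 160 mm long, lying on the bench.

How it is judged:
By the outcome, as a careful person would: the job done as asked, in the order asked, and still so for the second after the job is handed in, with the robot touching nothing.
It also fails if it takes over 64 s, if anything falls off the work surface, if the arm or the gripper's body presses on something with over 40 N, if the wrist force passes 120 N, or if a joint passes its speed limit or range.

## Working session

There is one attempt and no reset: what is moved stays moved. The work goes in short steps, Python scripts to look and compute and a shell command to move; the robot and the scene stay as the last step left them, time stands still between calls to the robot, and variables do not carry over. Pictures are saved under pics/ and viewed, at most 10 in all, crops included, and the job is handed in when it is done.

```bash
ls; mkdir -p pics; python3 - <<'E'
from bench import ctrl, camrig, probe_bus, close_job
import cv2
for n in ("side","top","wrist"):
    s=probe_bus.get_state()
    m=camrig.camera_model(n);print(n,m)
    cv2.imwrite(f"pics/{n}0.png",camrig.get_image(n)[:,:,::-1])
print(s)
a=cv2.imread("pics/side0.png");b=cv2.imread("pics/top0.png")
import numpy as np
cv2.imwrite("pics/both.png",cv2.resize(np.hstack([a,b]),(800,300)))
E
```

```text
bench.py
inch.py
pics
side {'vertical_fov': 48.474420648048905, 'cx': 251.9939858322846, 'cy': 200.55745329205092, 'rvec': array([ 0.56216136, -2.60515953,  1.28716439]), 'tvec': array([0.51616312, 0.22857338, 0.76131806])}
top {'vertical_fov': 45.30160784875846, 'cx': 252.14691527885196, 'cy': 184.78718684533362, 'rvec': array([ 2.14660396, -2.21141005,  0.08453435]), 'tvec': array([0.01198629, 0.56740624, 1.06093166])}
wrist {'vertical_fov': 65.70646984690485, 'cx': 256.49128824568623, 'cy': 186.9776791435341, 'hand_eye': array([[-6.73733717e-04, -9.70039828e-01, -2.42945011e-01,
         6.64238352e-02],
       [ 9.99999740e-01, -7.16016079e-04,  8.57419251e-05,
         7.68573914e-04],
       [-2.57125617e-04, -2.42944890e-01,  9.70040058e-01,
        -1.61758481e-01],
       [ 0.00000000e+00,  0.00000000e+00,  0.00000000e+00,
         1.00000000e+00]])}
{'time': 0.1, 'joint_positions': array([-1.21688135,  0.32176931, -0.07004565,  1.4515669 ,  0.02261027,
        1.37080103, -0.05688928]), 'qd': array([ 0.00083327, -0.00264585, -0.00157488, -0.00473381,  0.00030792,
        0.00017677,  0.00104227]), 'joint_torque': array([-4.46801168e-04, -4.92575598e+01, -4.05951971e-01, -3.13397634e+01,
       -6.41840743e-02,  3.94954195e-02,  7.05024740e-05]), 'position': array([0.21655806, 0.61233066, 0.22155033]), 'tool_rot': array([-5.31178595e-01, -3.09617531e+00,  2.74749611e-03]), 'ft_force': array([ 0.14612823, -0.50176498, -0.12821551]), 'torque': array([ 0.02024555, -0.01636008, -0.01070796]), 'grip_force': 0.0, 'grip_width': 1.0036677996261332}
```

View pics/side0.png

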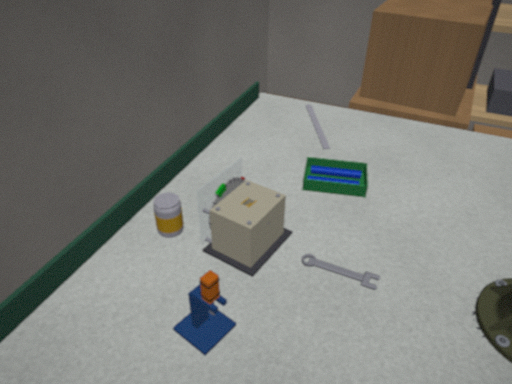

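View pics/top0.png

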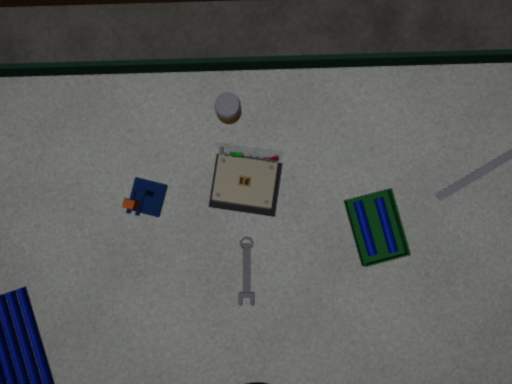

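Side view: housing near (248,225), fork near (205,310), tool handle (210,287). Top view: slot near (244,181), pointer red (275,158), green (236,155), fork (147,197). Enlarging.

```bash
python3 - <<'E'
import cv2,numpy as np
a=cv2.imread("pics/side0.png");b=cv2.imread("pics/top0.png")
def c(im,x,y,w,h): return cv2.resize(im[y:y+h,x:x+w],(400,300),interpolation=cv2.INTER_CUBIC)
top=np.hstack([c(a,165,260,80,60+0),c(b,110,170,64,48)])   # side fork x5 ; top fork x6.25
bot=np.hstack([c(a,195,150,100,75),c(b,205,140,84,63)]) # side housing x4; top housing x4.762
cv2.imwrite("pics/crops.png",np.vstack([top,bot]))
E
```

```text
(no output)
```

View pics/crops.png

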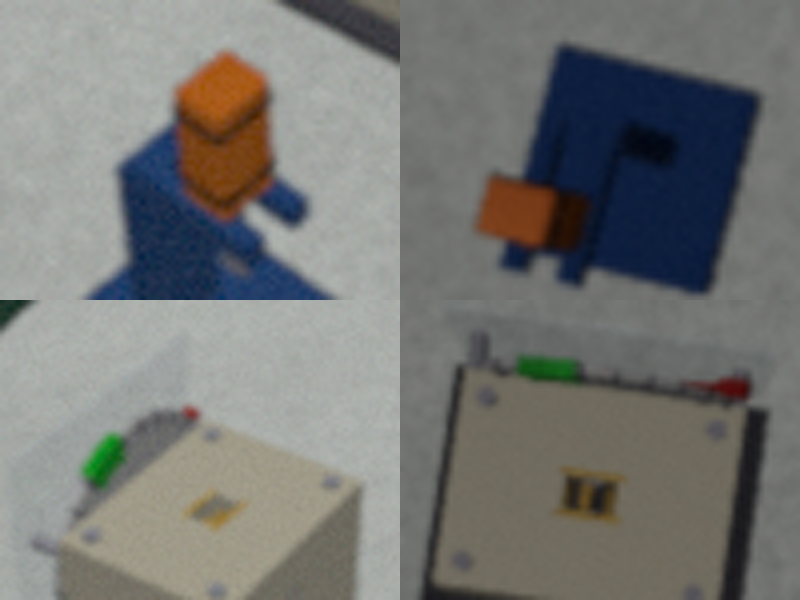

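Side crop: handle top corners (177,98),(226,53),(268,80),(220,125), slot (216,511), green (104,460), red (191,413). Top crop: handle top (478–555,176–248), slot (589,494), green (548,369), red (~742,387). Triangulating.

```bash
cat > h.py <<'E'
import numpy as np,cv2
from scipy.spatial.transform import Rotation as R
from scipy.optimize import least_squares
from bench import ctrl, camrig, probe_bus, close_job
def crop2px(p,org,off,s): return (np.array(p,float)-org+.5)/s-.5+off
def ray(name,px,pose=None):
    m=camrig.camera_model(name); f=192/np.tan(np.radians(m['vertical_fov'])/2)
    d=np.array([px[0]-m['cx'],px[1]-m['cy']])/f
    if name!='wrist':
        r=R.from_rotvec(m['rvec']); v=r.inv().apply([d[0],d[1],1]); return r.inv().apply(-np.array(m['tvec'])),v/np.linalg.norm(v)
    t=np.linalg.norm(d); v=np.array([*(d/t*np.sin(t)),np.cos(t)]); H=m['hand_eye']; r=R.from_rotvec(pose[1])
    return pose[0]+r.apply(H[:3,3]), r.apply(H[:3,:3]@v)
def proj(name,P,pose=None):
    m=camrig.camera_model(name); f=192/np.tan(np.radians(m['vertical_fov'])/2)
    if name!='wrist':
        c=R.from_rotvec(m['rvec']).apply(P)+m['tvec']; return np.array([m['cx'],m['cy']])+f*c[:2]/c[2]
    H=m['hand_eye']; c=H[:3,:3].T@(R.from_rotvec(pose[1]).inv().apply(np.array(P)-pose[0])-H[:3,3])
    n=np.linalg.norm(c[:2]); return np.array([m['cx'],m['cy']])+f*np.arctan2(n,c[2])*c[:2]/n
def tri(*rays):
    A=0;b=0;
    for o,v in rays:
        M=np.eye(3)-np.outer(v,v);A=A+M;b=b+M@o
    p=np.linalg.solve(A,b); return p,[1e3*np.linalg.norm((np.eye(3)-np.outer(v,v))@(p-o)) for o,v in rays]
def onz(r,z): o,v=r; return o+v*(z-o[2])/v[2]
E
python3 - <<'E'
from h import *
np.set_printoptions(precision=4,suppress=True)
TF=lambda p:crop2px(p,(400,0),(110,170),6.25); SF=lambda p:crop2px(p,(0,0),(165,260),5)
TH=lambda p:crop2px(p,(400,300),(205,140),4.762); SH=lambda p:crop2px(p,(0,300),(195,150),4)
for n,s,t in [('handle',SF((222,89)),TF((517,211))),('slot',SH((216,511)),TH((589,494))),('green',SH((104,460)),TH((548,369))),('red',SH((191,413)),TH((742,387))),('cornTL',SH((62,541)),TH((460,367))),('cornTR',SH((205,418)),TH((748,408)))]:
    print(n,*tri(ray('side',s),ray('top',t)))
e=[onz(ray('top',TF(p)),0.005) for p in ((562,45),(760,95),(708,290))];print('foot',e,(e[0]+e[2])/2)
d=e[1]-e[0];print('fork yaw',np.arctan2(-d[0]*-1,-d[1]) if 0 else np.arctan2(d[0],-d[1]))
d=e[1]-e[2];print('fork x dir yaw',np.arctan2(d[1],d[0]))
a,b=[onz(ray('top',TH(p)),.11) for p in ((462,367),(748,408))];d=a-b;print('housing yaw',np.arctan2(-d[0],d[1]))
s=probe_bus.get_state();print(R.from_rotvec(s['tool_rot']).as_matrix())
E
```

```text
handle [0.5261 0.2532 0.1475] [np.float64(0.4671258818848569), np.float64(0.4671258818847705)]
slot [0.5699 0.0114 0.1098] [np.float64(0.8476503107232924), np.float64(0.8476503107234017)]
green [0.6242 0.0277 0.1362] [np.float64(0.5279777747141092), np.float64(0.5279777747140029)]
red [ 0.6169 -0.0595  0.1126] [np.float64(0.3792196448873096), np.float64(0.37921964488703713)]
cornTL [0.6289 0.0682 0.1121] [np.float64(1.653600810813384), np.float64(1.6536008108134892)]
cornTR [ 0.6084 -0.0617  0.1102] [np.float64(0.58958772038969), np.float64(0.5895877203895102)]
foot [array([0.5966, 0.2744, 0.005 ]), array([0.575 , 0.1986, 0.005 ]), array([0.501 , 0.2195, 0.005 ])] [0.5488 0.247  0.005 ]
fork yaw -0.2769344176586161
fork x dir yaw -0.27572504643500967
housing yaw -0.1735825121443845
[[-0.9428  0.3333 -0.0004]
 [ 0.3333  0.9428 -0.0014]
 [-0.0001 -0.0014 -1.    ]]
```

The rows are not in the units I measure in: shifts go in shares of 600 mm and turns go in shares of 180 degrees. I convert before sending: -0.411 m is -0.685, -0.03 m is -0.05, -0.05 rad is -0.0159.

```bash
python3 inch.py '[[-0.0667,-0.04,-0.005,-0.0032,1],[-0.1417,-0.0817,-0.0133,-0.0064,1],[-0.2167,-0.125,-0.02,-0.0095,1],[-0.2917,-0.1667,-0.0333,-0.0127,1],[-0.3667,-0.21,-0.05,-0.0159,1],[-0.4333,-0.25,-0.05,-0.0204,1],[-0.5,-0.2867,-0.05,-0.0204,1],[-0.5667,-0.325,-0.05,-0.0204,1],[-0.6333,-0.3633,-0.05,-0.0204,1],[-0.6667,-0.3833,-0.05,-0.0204,1],[-0.685,-0.3933,-0.05,-0.0204,1],[-0.685,-0.3933,-0.05,-0.0204,1],[-0.685,-0.3933,-0.05,-0.0204,1]]'
python3 - <<'E'
from h import *
s=probe_bus.get_state();im=camrig.get_image('wrist');cv2.imwrite('pics/w1.png',im[:,:,::-1]);np.save('w1.npy',np.array([s['position'],s['tool_rot']]))
cv2.imwrite('pics/w1b.png',cv2.resize(im[:,:,::-1],(800,600),interpolation=cv2.INTER_CUBIC))
E
```

```text
time: 1.45
position: [0.5244, 0.2552, 0.2523]
tool_rot: [-0.428, -3.111, -0.001]
ft_force: [-0.8, 1.1, -0.3]
grip_width: 0.997
grip_force: 0.0
```

View pics/w1b.png

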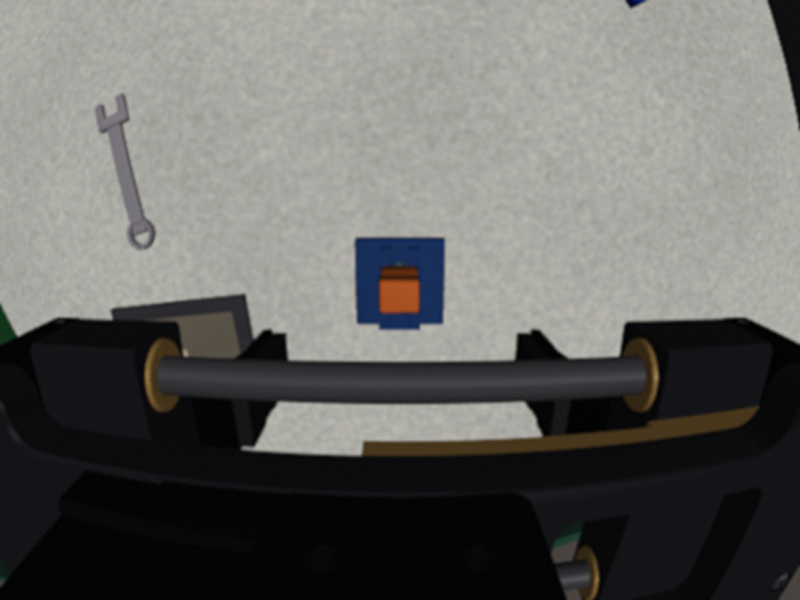

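Wrist view: handle top spans (380–419, 278–314), square with the image and with the foot (356–444, 238–322).

```bash
python3 - <<'E'
from h import *
np.set_printoptions(precision=4,suppress=True)
TF=lambda p:crop2px(p,(400,0),(110,170),6.25); SF=lambda p:crop2px(p,(0,0),(165,260),5)
W=lambda p:crop2px(p,(0,0),(0,0),1.5625)
p=np.load('w1.npy');w=ray('wrist',W((399.5,296)),p)
print(tri(ray('side',SF((222,89))),ray('top',TF((517,211))),w), onz(w,.15),onz(ray('top',TF((517,211))),.15))
q,_=tri(ray('top',TF((517,211))),w);print('top+wrist',q)
c=[onz(ray('wrist',W(x),p),.15) for x in((381,278),(418,278),(419,314),(380,314))];print(c)
M=R.from_rotvec(p[1]).as_matrix();print(M)
for x in ((0,0,0),(0,0,-.019)): print(proj('wrist',p[0]+M@np.array(x),p)*1.5625)
f=[onz(ray('wrist',W(x),p),.005) for x in((356,238),(444,238),(444,322),(356,322))]
for a,b in((0,1),(1,2),(2,3),(3,0)):
    d=M.T@(f[b]-f[a]);print(d,np.arctan2(d[1],d[0]))
E
```

```text
(array([0.5262, 0.2537, 0.1477]), [np.float64(0.8509133379024998), np.float64(0.4290192329603124), np.float64(0.9104446228614855)]) [0.5261 0.2547 0.15  ] [0.5264 0.2527 0.15  ]
top+wrist [0.5269 0.2542 0.1454]
[array([0.5128, 0.2472, 0.15  ]), array([0.5186, 0.268 , 0.15  ]), array([0.5399, 0.2628, 0.15  ]), array([0.5336, 0.2405, 0.15  ])]
[[-0.9628  0.2702 -0.0011]
 [ 0.2702  0.9628  0.0009]
 [ 0.0013  0.0005 -1.    ]]
[398.6432 359.0267]
[398.4148 380.3172]
[-0.0001  0.0782  0.    ] 1.571745300985981
[-0.0781  0.0016 -0.0001] 3.1214097890537196
[ 0.0001 -0.0815 -0.    ] -1.569980929787841
[0.0781 0.0018 0.0001] 0.022549215730402986
```

Converted, 0.143 m is 0.2383, -0.002 m is -0.0033.

```bash
python3 inch.py '[[-0.0033,-0.0017,0.05,0,1],[-0.0033,-0.0017,0.1167,0,1],[-0.0033,-0.0017,0.175,0,1],[-0.0033,-0.0017,0.2167,0,1],[-0.0033,-0.0017,0.2367,0,1],[-0.0033,-0.0017,0.2383,0,1],[-0.0033,-0.0017,0.2383,0,0],[-0.0033,-0.0017,0.2383,0,0],[-0.0033,-0.0017,0.2383,0,0],[-0.0033,-0.0017,0.2383,0,0],[-0.0033,-0.0017,0.2383,0,0],[-0.0033,-0.0017,0.2383,0,0],[-0.0033,-0.0017,0.2383,0,0],[-0.0033,-0.0017,0.2383,0,0]]' 60
```

```text
time: 2.9
position: [0.5271, 0.2518, 0.1096]
tool_rot: [-0.432, -3.112, -0.0]
ft_force: [0.3, -0.4, -0.5]
grip_width: 0.358
grip_force: 0.0
```

```bash
python3 inch.py '[[0,0,0,0,0],[0,0,0,0,0],[0,0,0,0,0],[0,0,0,0,0]]'
```

```text
time: 3.3
position: [0.5272, 0.252, 0.1096]
tool_rot: [0.432, 3.112, 0.0]
ft_force: [-0.8, 0.3, 0.0]
grip_width: 0.272
grip_force: 60.0
```

Converted, -0.22 m is -0.3667, -0.1475 m is -0.2458, -0.04 rad is -0.0127.

```bash
python3 inch.py '[[0,0,-0.05,0,0],[0,0,-0.1167,0,0],[0,0,-0.1833,0,0],[-0.0333,-0.05,-0.2083,-0.0064,0],[-0.0667,-0.1167,-0.2083,-0.0127,0],[-0.1167,-0.1833,-0.2083,-0.0191,0],[-0.1667,-0.25,-0.2083,-0.0255,0],[-0.2167,-0.3167,-0.2083,-0.0318,0],[-0.2417,-0.3583,-0.2083,-0.0353,0],[-0.2458,-0.3667,-0.2083,-0.0353,0],[-0.2458,-0.3667,-0.2083,-0.0353,0],[-0.2458,-0.3667,-0.2083,-0.0353,0]]'
python3 - <<'E'
from h import *
s=probe_bus.get_state();im=camrig.get_image('wrist');cv2.imwrite('pics/w2.png',im[:,:,::-1]);np.save('w2.npy',np.array([s['position'],s['tool_rot']]))
im=im[:,:,::-1][60:264,120:392];cv2.imwrite('pics/w2b.png',cv2.resize(im,(800,600),interpolation=cv2.INTER_CUBIC))
E
```

```text
time: 4.5
position: [0.6088, 0.002, 0.2342]
tool_rot: [-0.255, -3.13, -0.002]
ft_force: [1.0, 1.0, -0.7]
grip_width: 0.271
grip_force: 60.0
```

View pics/w2b.png

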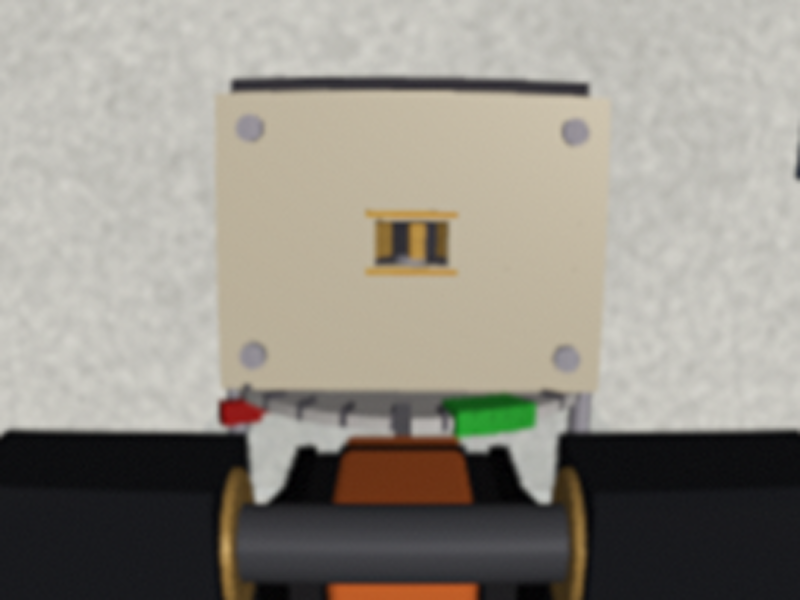

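Wrist crop: slot centre (411,242), yellow lines rows 213/272, tooth crest at columns 408–426, green band centre (489,415), red tip (~224,412), housing top corners (217,94),(608,97),(597,391),(222,390).

```bash
python3 - <<'E'
from h import *
np.set_printoptions(precision=4,suppress=True)
W=lambda p:crop2px(p,(0,0),(120,60),800/272)
TH=lambda p:crop2px(p,(400,300),(205,140),4.762); SH=lambda p:crop2px(p,(0,300),(195,150),4)
p=np.load('w2.npy')
w=ray('wrist',W((411.5,242.5)),p)
print('slot',tri(ray('side',SH((216,511))),ray('top',TH((589,494))),w),onz(w,.11))
c=[onz(ray('wrist',W(x),p),.11) for x in ((217,94),(608,97),(597,391),(222,390))];print(np.mean(c,0))
for a,b in((0,1),(3,2)): d=c[b]-c[a];print('y edge',np.linalg.norm(d),np.arctan2(-d[0],d[1]))
for a,b in((0,3),(1,2)): d=c[b]-c[a];print('x edge',np.linalg.norm(d),np.arctan2(d[1],d[0]))
a,b=[onz(ray('wrist',W(x),p),.11) for x in((366,213.5),(458,214.5))];print('line yaw',np.arctan2(-(b-a)[0],(b-a)[1]))
print('tool yaw',R.from_rotvec(p[1]).as_matrix())
g,_=tri(ray('side',SH((104,460))),ray('top',TH((548,369))),ray('wrist',W((489,415)),p));print('green',g,_)
r,_=tri(ray('side',SH((191,413))),ray('top',TH((744,387))),ray('wrist',W((230,412)),p));print('red',r,_)
s=np.array([*onz(w,.11)]);
for yaw in(-.165,):
    ex=np.array([np.cos(yaw),np.sin(yaw),0]);ey=np.array([-np.sin(yaw),np.cos(yaw),0])
    for n,q in(('g',g),('r',r)):
        d=q-s;print(n,d@ex,d@ey,d[2]+.033,np.arctan2(d@ey,d[2]+.033),np.hypot(d@ey,d[2]+.033))
    for x in(408,426,377,392,440):
        q=onz(ray('wrist',W((x,242.5)),p),.103)-s;print(x,q@ex,q@ey)
    for n in('s','g'): pass
E
```

```text
slot (array([0.5701, 0.0118, 0.11  ]), [np.float64(1.209243851279525), np.float64(0.5578714691949948), np.float64(0.7758074318368561)]) [0.5707 0.0123 0.11  ]
[0.5709 0.0123 0.11  ]
y edge 0.12818145353896307 -0.1686869007736122
y edge 0.12901183298674507 -0.16669306006347506
x edge 0.10006174073975842 -0.1765669175274725
x edge 0.09980141391942099 -0.16826964236768543
line yaw -0.1731589735501484
tool yaw [[-0.9868  0.1621 -0.0009]
 [ 0.1621  0.9868  0.0013]
 [ 0.0011  0.0012 -1.    ]]
green [0.6244 0.0276 0.1363] [np.float64(0.7276680714763392), np.float64(0.36039104927061133), np.float64(0.43815424058517016)]
red [ 0.617  -0.0595  0.1123] [np.float64(0.5278341168691715), np.float64(0.9017693948413122), np.float64(1.209004545908395)]
g 0.05046723345946314 0.0239419511553262 0.05927978381096183 0.3838471882253093 0.0639320717152072
r 0.05744518761195612 -0.06318966705177718 0.03531354936348363 -1.0611838434107497 0.072387711600531
408 0.0006589300516616436 -0.0010906145067610842
426 0.0006402898146590221 0.004946458139328849
377 0.000661625219206966 -0.011486262895869645
392 0.0006649661166313646 -0.006455190812237223
440 0.0006171006430320809 0.009646432855793426
```

Converted, 0.064 m is 0.1067, -0.0015 m is -0.0025.

```bash
python3 inch.py '[[0.0333,0,0,0,0],[0.0617,-0.0025,0.0333,0,0],[0.0633,-0.0025,0.0833,0,0],[0.0633,-0.0025,0.1067,0,0],[0.0633,-0.0025,0.1067,0,0],[0.0633,-0.0025,0.1067,0,0]]'
python3 - <<'E'
from h import *
for i in range(3):
    s=probe_bus.get_state();im=camrig.get_image(['side','top','wrist'][i])[:,:,::-1];cv2.imwrite(f'pics/{"stw"[i]}3.png',im);print(s['position'],s['tool_rot'])
c=lambda n,x,y,w,h:cv2.resize(cv2.imread(f'pics/{n}3.png')[y:y+h,x:x+w],(400,300),interpolation=cv2.INTER_CUBIC)
A=np.hstack([c('s',195,150,100,75),c('t',205,140,84,63)]);w=np.hstack([c('s',224,185,40,30),c('w',192,110,128,96)])
cv2.imwrite('pics/m3.png',np.vstack([A,w]))
E
```

```text
time: 5.15
position: [0.5721, 0.0055, 0.1712]
tool_rot: [0.257, 3.13, 0.0]
ft_force: [0.1, 0.9, -0.9]
grip_width: 0.267
grip_force: 60.0
[0.57206393 0.00548103 0.17121116] [2.56736984e-01 3.13037277e+00 1.05216764e-04]
[0.57253881 0.00520942 0.17180043] [2.57278095e-01 3.12909302e+00 4.18715924e-04]
[0.57268169 0.00502247 0.17202252] [2.57773286e-01 3.12858123e+00 6.22858779e-04]
```

View pics/m3.png

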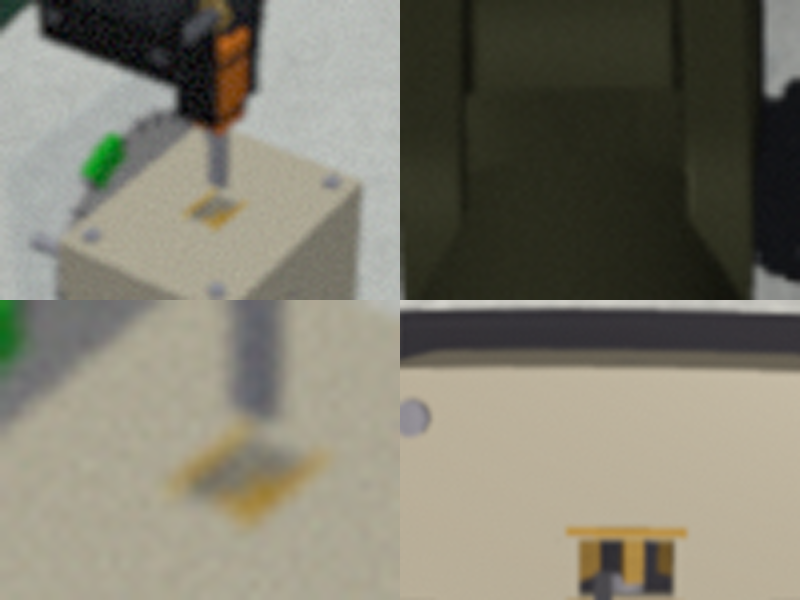

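Side crop shows blade tip just above the slot at (257,415) lower-left panel; wrist panel shows the blade tip at (604,574) in front of the gap left of the middle tooth (crest 624–645), slot columns 580–673.

```bash
python3 - <<'E'
from h import *
np.set_printoptions(precision=4,suppress=True)
W=lambda p:crop2px(p,(400,300),(192,110),3.125);S=lambda p:crop2px(p,(0,300),(224,185),10)
s=probe_bus.get_state();p=np.array([[.5724,.0052,.1717],s['tool_rot']]);M=R.from_rotvec(p[1]).as_matrix();print(p,M)
yaw=-.169;ex=np.array([np.cos(yaw),np.sin(yaw),0]);ey=np.array([-np.sin(yaw),np.cos(yaw),0]);sl=np.array([.5707,.0123,.11])
F=lambda q:np.array([(q-sl)@ex,(q-sl)@ey,q[2]])*1e3
print('TCP',F(p[0]))
# slot edges in this view
for x in((580,568),(673,568),(627,532)):print('slot pt',F(onz(ray('wrist',W(x),p),.11)))
for x in (624,645):print('crest',F(onz(ray('wrist',W((x,560)),p),.103)))
# blade tip, model of bottom corners at TCP + 49.6 down
for dx in(0,.0015,.003):
  for n in('wrist','side'):
    for cx in(-.005,.005):
        for cy in (-.002,.002):
            q=p[0]+M@np.array([dx-cx,cy,.0496]);u=proj(n,q,p)
            u=(u-([192,110] if n=='wrist' else [224,185])+.5)*(3.125 if n=='wrist' else 10)-.5+([400,300] if n=='wrist' else [0,300])
            print(dx,n,cx,cy,u)
print('slot in side',(proj('side',sl)-[224,185]+.5)*10-.5+[0,300])
E
```

```text
[[0.5724 0.0052 0.1717]
 [0.2581 3.1286 0.0007]] [[-0.9865  0.1639  0.0024]
 [ 0.1639  0.9865  0.0002]
 [-0.0023  0.0006 -1.    ]]
TCP [  2.87    -6.7129 171.7   ]
slot pt [ -0.4862 -11.4813 110.    ]
slot pt [ -0.5551  11.7834 110.    ]
slot pt [ -9.779    0.1652 110.    ]
crest [ -0.6786  -0.3296 103.    ]
crest [ -0.6948   5.0744 103.    ]
0 wrist -0.005 -0.002 [590.5575 575.7883]
0 wrist -0.005 0.002 [607.4489 575.7782]
0 wrist 0.005 -0.002 [590.7371 615.805 ]
0 wrist 0.005 0.002 [607.4159 615.7969]
0 side -0.005 -0.002 [273.3931 413.0766]
0 side -0.005 0.002 [262.4261 422.8722]
0 side 0.005 -0.002 [232.7276 396.5776]
0 side 0.005 0.002 [221.6916 406.2738]
0.0015 wrist -0.005 -0.002 [590.5315 569.6946]
0.0015 wrist -0.005 0.002 [607.4534 569.6842]
0.0015 wrist 0.005 -0.002 [590.7095 609.8722]
0.0015 wrist 0.005 0.002 [607.4212 609.8638]
0.0015 side -0.005 -0.002 [279.5282 415.5658]
0.0015 side -0.005 0.002 [268.5717 425.3765]
0.0015 side 0.005 -0.002 [238.8015 399.0419]
0.0015 side 0.005 0.002 [227.7757 408.7529]
0.003 wrist -0.005 -0.002 [590.5057 563.5782]
0.003 wrist -0.005 0.002 [607.4577 563.5675]
0.003 wrist 0.005 -0.002 [590.6822 603.9142]
0.003 wrist 0.005 0.002 [607.4263 603.9055]
0.003 side -0.005 -0.002 [285.6726 418.0587]
0.003 side -0.005 0.002 [274.7266 427.8845]
0.003 side 0.005 -0.002 [244.8845 401.51  ]
0.003 side 0.005 0.002 [233.869  411.2358]
slot in side [241.1919 478.3332]
```

Converted, 0.014 m is 0.0233, 0.0018 m is 0.003.

```bash
python3 inch.py '[[0.003,0,0.005,0,0],[0.003,0,0.01,0,0],[0.003,0,0.015,0,0],[0.003,0,0.02,0,0],[0.003,0,0.0233,0,0],[0.003,0,0.0233,0,0]]';python3 inch.py '[[0,0,0.0033,0,0],[0,0,0.0067,0,0],[0,0,0.0067,0,0]]'; python3 inch.py '[[0,0,0.0033,0,0],[0,0,0.005,0,0],[0,0,0.005,0,0]]'
```

```text
time: 5.9
position: [0.5694, 0.005, 0.1561]
tool_rot: [-0.259, -3.13, 0.0]
ft_force: [-0.1, 0.2, -0.7]
grip_width: 0.274
grip_force: 60.0
time: 6.2
position: [0.5695, 0.005, 0.1523]
tool_rot: [-0.259, -3.13, 0.0]
ft_force: [0.5, -0.1, -2.2]
grip_width: 0.274
grip_force: 60.0
time: 6.5
position: [0.5696, 0.0051, 0.1493]
tool_rot: [-0.258, -3.131, 0.0]
ft_force: [-0.2, 0.1, -1.7]
grip_width: 0.269
grip_force: 60.0
```

Converted, 0.003 m is 0.005, 0.0015 m is 0.0025.

```bash
python3 inch.py '[[0,0,0.0025,0,0],[0,0,0.005,0,0],[0,0,0.005,0,0]]'; python3 inch.py '[[0,0.0017,0,0,0],[0,0.0033,0,0,0],[0,0.005,0,0,0],[0,0.005,0,0,0]]';  python3 inch.py '[[0,0.0017,0,0,0],[0,0.0033,0,0,0],[0,0.005,0,0,0],[0,0.005,0,0,0]]'
```

```text
time: 6.8
position: [0.5695, 0.0051, 0.1463]
tool_rot: [-0.258, -3.131, 0.0]
ft_force: [1.2, 1.3, -0.7]
grip_width: 0.274
grip_force: 60.0
time: 7.2
position: [0.5702, 0.0083, 0.1466]
tool_rot: [0.258, 3.131, 0.0]
ft_force: [-0.9, 0.5, -1.3]
grip_width: 0.275
grip_force: 60.0
time: 7.6
position: [0.5704, 0.0092, 0.1466]
tool_rot: [-0.26, -3.13, 0.003]
ft_force: [-1.0, -5.1, -0.1]
grip_width: 0.273
grip_force: 60.0
```

Converted, 0.006 m is 0.01, 0.005 m is 0.0083.

```bash
python3 inch.py '[[0,0.0017,0,0,0],[0,0.0033,0,0,0],[0,0.005,0,0,0],[0,0.0067,0,0,0],[0,0.0083,0,0,0],[0,0.01,0,0,0],[0,0.01,0,0,0],[0,0.01,0,0,0]]'; python3 - <<'E'
from h import *
s=probe_bus.get_state();print(s['position'],s['ft_force'],s['torque'])
E
```

```text
time: 8.4
position: [0.5714, 0.0152, 0.1461]
tool_rot: [-0.26, -3.13, 0.003]
ft_force: [-0.1, -5.7, -2.5]
grip_width: 0.272
grip_force: 60.0
[0.57139787 0.015201   0.14607599] [-0.11123126 -5.66286888 -2.46490428] [-1.40231616  0.09486124  0.03103176]
```

Converted, 0.004 m is 0.0067, 0.003 m is 0.005.

```bash
python3 inch.py '[[0,0.0017,0,0,0],[0,0.0033,0,0,0],[0,0.005,0,0,0],[0,0.0067,0,0,0],[0,0.0067,0,0,0]]'; python3 - <<'E'
from h import *
s=probe_bus.get_state();im=camrig.get_image('wrist')[:,:,::-1];t=camrig.get_image('side')[:,:,::-1];cv2.imwrite('pics/w4.png',im);cv2.imwrite('pics/s4.png',t);print(s['position'],s['ft_force'])
c=lambda m,x,y,w,h:cv2.resize(m[y:y+h,x:x+w],(400,300),interpolation=cv2.INTER_CUBIC)
cv2.imwrite('pics/m4.png',np.hstack([c(t,195,150,100,75),c(im,192,140,128,96)]))
E
```

```text
time: 8.9
position: [0.5719, 0.0192, 0.1461]
tool_rot: [-0.26, -3.13, 0.003]
ft_force: [-1.4, -5.5, -3.0]
grip_width: 0.272
grip_force: 60.0
[0.57190959 0.0192275  0.1461257 ] [-1.40524493 -5.51979345 -3.02715739]
```

View pics/m4.png

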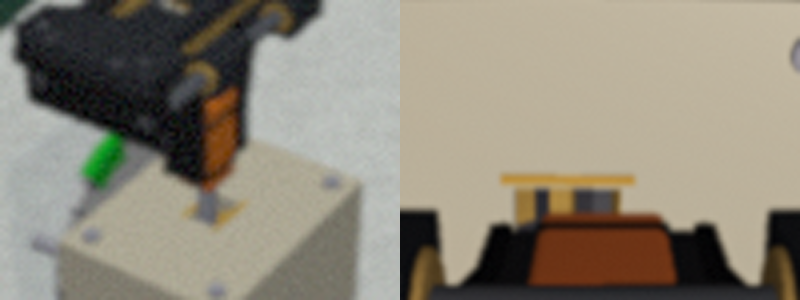

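Converted, -0.018 m is -0.03, -0.012 m is -0.02.

```bash
python3 inch.py '[[0,-0.0033,0,0,0],[0,-0.0058,0,0,0],[0,-0.0058,-0.0067,0,0],[0,-0.0058,-0.0133,0,0],[0,-0.0058,-0.02,0,0],[0,-0.0058,-0.02,0,0],[0,-0.0117,-0.02,0,0],[0,-0.0183,-0.02,0,0],[0,-0.025,-0.02,0,0],[0,-0.03,-0.02,0,0],[0,-0.03,-0.02,0,0],[0,-0.03,-0.02,0,0]]'; python3 inch.py '[[0,0,0.0033,0,0],[0,0,0.0067,0,0],[0,0,0.01,0,0],[0,0,0.01,0,0]]'
```

```text
time: 10.2
position: [0.5693, 0.003, 0.1585]
tool_rot: [0.259, 3.131, 0.0]
ft_force: [-0.3, -0.7, -1.6]
grip_width: 0.271
grip_force: 60.0
time: 10.6
position: [0.5691, 0.0032, 0.1521]
tool_rot: [-0.258, -3.13, 0.0]
ft_force: [0.1, -0.1, -0.8]
grip_width: 0.271
grip_force: 60.0
```

Converted, 0.0025 m is 0.0042, 0.0015 m is 0.0025.

```bash
python3 inch.py '[[0,0,0.0025,0,0],[0,0,0.0042,0,0],[0,0,0.0042,0,0]]';python3 inch.py '[[0,0,0.0025,0,0],[0,0,0.005,0,0],[0,0,0.0058,0,0],[0,0,0.0058,0,0]]'; python3 inch.py '[[0,0.0017,0,0,0],[0,0.0033,0,0,0],[0,0.005,0,0,0],[0,0.0067,0,0,0],[0,0.0083,0,0,0],[0,0.01,0,0,0],[0,0.01,0,0,0]]'
```

```text
time: 10.9
position: [0.5693, 0.0031, 0.1499]
tool_rot: [-0.258, -3.131, 0.0]
ft_force: [-0.1, -0.1, -0.8]
grip_width: 0.273
grip_force: 60.0
time: 11.3
position: [0.5693, 0.0031, 0.1464]
tool_rot: [-0.259, -3.131, -0.0]
ft_force: [-0.5, -0.3, -1.1]
grip_width: 0.273
grip_force: 60.0
time: 12.0
position: [0.5703, 0.008, 0.1469]
tool_rot: [0.26, 3.131, -0.002]
ft_force: [-1.5, -4.3, 2.3]
grip_width: 0.274
grip_force: 60.0
```

Converted, 0.006 m is 0.01, 0.005 m is 0.0083.

```bash
python3 inch.py '[[0,0.0017,0,0,0],[0,0.0033,0,0,0],[0,0.005,0,0,0],[0,0.0067,0,0,0],[0,0.0083,0,0,0],[0,0.01,0,0,0],[0,0.01,0,0,0]]'
```

```text
time: 12.7
position: [0.5714, 0.0143, 0.1465]
tool_rot: [0.259, 3.131, -0.001]
ft_force: [-1.3, -4.9, -1.4]
grip_width: 0.27
grip_force: 60.0
```

```bash
python3 inch.py '[[0,0.0017,0,0,0],[0,0.0033,0,0,0],[0,0.005,0,0,0],[0,0.0067,0,0,0],[0,0.0083,0,0,0],[0,0.0092,0,0,0],[0,0.0092,0,0,0]]'; python3 inch.py '[[0,-0.0033,0,0,0],[0,-0.0058,0,0,0],[0,-0.0058,-0.0067,0,0],[0,-0.0058,-0.0133,0,0],[0,-0.0058,-0.02,0,0],[0,-0.0058,-0.0333,0,0],[0,-0.0117,-0.05,0,0],[0,-0.0183,-0.05,0,0],[0,-0.025,-0.05,0,0],[0,-0.03,-0.05,0,0],[0,-0.0308,-0.05,0,0],[0,-0.0308,-0.05,0,0],[0,-0.0308,-0.05,0,0]]'
python3 - <<'E'
from h import *
s=probe_bus.get_state();im=camrig.get_image('wrist')[:,:,::-1];t=camrig.get_image('side')[:,:,::-1];cv2.imwrite('pics/w5.png',im);cv2.imwrite('pics/s5.png',t);np.save('w5.npy',np.array([s['position'],s['tool_rot']]))
c=lambda m,x,y,w,h:cv2.resize(m[y:y+h,x:x+w],(400,300),interpolation=cv2.INTER_CUBIC)
cv2.imwrite('pics/m5.png',np.hstack([c(t,195,150,100,75),c(im,192,110,128,96)]))
E
```

```text
time: 13.4
position: [0.572, 0.0196, 0.1461]
tool_rot: [-0.259, -3.13, 0.002]
ft_force: [-0.8, -6.2, -1.2]
grip_width: 0.272
grip_force: 60.0
time: 14.7
position: [0.5691, 0.0023, 0.1763]
tool_rot: [-0.258, -3.131, -0.0]
ft_force: [-0.0, 0.2, -0.9]
grip_width: 0.271
grip_force: 60.0
```

View pics/m5.png

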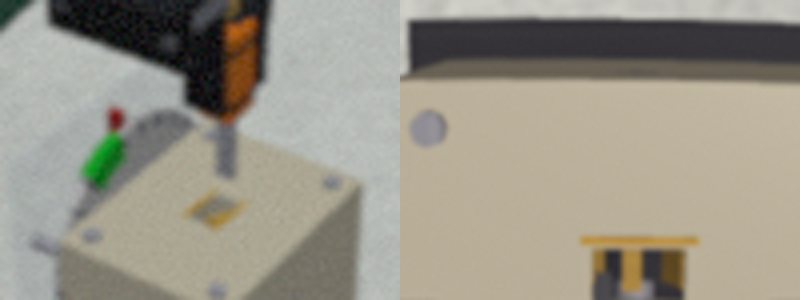

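Side panel: red tip now at (116,119), just short of the green (103,160); wrist panel: tooth crest at columns 622–641, slot 592–686.

```bash
cat > ang.py <<'E'
from h import *
yaw=-.169;ex=np.array([np.cos(yaw),np.sin(yaw),0]);ey=np.array([-np.sin(yaw),np.cos(yaw),0]);sl=np.array([.5707,.0123,.11])
def ang(px,xp,name='side',pose=None):
    o,v=ray(name,px,pose);q=o+v*((xp-(o-sl)@ex)/(v@ex))-sl
    return np.round([np.arctan2(q@ey,q[2]+.033),np.hypot(q@ey,q[2]+.033)],4)
E
python3 - <<'E'
from ang import *
S=lambda p:crop2px(p,(0,0),(195,150),4)
t=cv2.imread('pics/s5.png').astype(int);b,g,r=t[...,0],t[...,1],t[...,2]
m=(r>80)&(r>2*g)&(r>2*b);m[:,:215]=0;m[:,235:]=0;m[:150]=0;m[190:]=0
y,x=np.nonzero(m);print('red px',list(zip(x,y,r[m])))
G=(g>90)&(g>2*r)&(g>1.8*b);G[:150]=0;G[:,240:]=0;G[210:]=0;G[:,:205]=0;yy,xx=np.nonzero(G);gc=(xx.mean(),yy.mean());print('green c',gc,xx.min(),xx.max(),yy.min(),yy.max())
for xp in(.05,.054,.0575,.061):print(xp,'now',ang(S((116,119)),xp),ang((x.mean(),y.mean()),xp),'start',ang(S((191,113)),xp),'green',ang(gc,xp))
E
```

```text
red px [(np.int64(223), np.int64(178), np.int64(129)), (np.int64(224), np.int64(178), np.int64(127)), (np.int64(223), np.int64(179), np.int64(107)), (np.int64(224), np.int64(179), np.int64(112)), (np.int64(223), np.int64(180), np.int64(106)), (np.int64(224), np.int64(180), np.int64(103)), (np.int64(223), np.int64(181), np.int64(108))]
green c (np.float64(220.83823529411765), np.float64(189.4264705882353)) 216 225 184 195
0.05 now [0.1576 0.0785] [0.1642 0.0792] start [-0.8743  0.069 ] green [0.3692 0.0631]
0.054 now [0.099  0.0735] [0.1067 0.0741] start [-0.9774  0.0706] green [0.3173 0.0571]
0.0575 now [0.041  0.0693] [0.0496 0.0699] start [-1.0629  0.0727] green [0.2622 0.052 ]
0.061 now [-0.0243  0.0653] [-0.0144  0.0659] start [-1.1431  0.0752] green [0.1953 0.0471]
```

The rows are not in the units I measure in: shifts go in shares of 600 mm and turns go in shares of 180 degrees. I convert before sending: 0.02 m is 0.0333, 0.0012 m is 0.002.

```bash
python3 inch.py '[[0,0.002,0.01,0,0],[0,0.002,0.02,0,0],[0,0.002,0.03,0,0],[0,0.002,0.0333,0,0],[0,0.002,0.0333,0,0]]'; python3 inch.py '[[0,0,0.0033,0,0],[0,0,0.0067,0,0],[0,0,0.0083,0,0],[0,0,0.0083,0,0]]'; python3 inch.py '[[0,0,0.0025,0,0],[0,0,0.005,0,0],[0,0,0.0083,0,0],[0,0,0.0083,0,0]]'
```

```text
time: 15.3
position: [0.569, 0.0032, 0.1559]
tool_rot: [-0.259, -3.13, 0.0]
ft_force: [0.5, -0.6, -1.7]
grip_width: 0.27
grip_force: 60.0
time: 15.7
position: [0.5693, 0.0033, 0.1515]
tool_rot: [-0.258, -3.131, -0.0]
ft_force: [0.1, 0.1, -0.8]
grip_width: 0.272
grip_force: 60.0
time: 16.1
position: [0.5691, 0.0033, 0.1462]
tool_rot: [-0.258, -3.13, 0.0]
ft_force: [-0.1, -0.7, -2.0]
grip_width: 0.274
grip_force: 60.0
```

Converted, 0.01 m is 0.0167, 0.009 m is 0.015.

```bash
python3 inch.py '[[0,0.0017,0,0,0],[0,0.0033,0,0,0],[0,0.005,0,0,0],[0,0.0067,0,0,0],[0,0.0083,0,0,0],[0,0.01,0,0,0],[0,0.0117,0,0,0],[0,0.0133,0,0,0],[0,0.015,0,0,0],[0,0.0167,0,0,0],[0,0.0167,0,0,0],[0,0.0167,0,0,0]]'
cat > look.py <<'E'
from ang import *
import sys
s=probe_bus.get_state();t=np.mean([camrig.get_image('side').astype(float) for _ in range(3)],0).astype(int);r,g,b=t[...,0],t[...,1],t[...,2]
cv2.imwrite(f'pics/s{sys.argv[1]}.png',t[:,:,::-1].astype(np.uint8))
m=(r>70)&(r>1.7*g)&(r>1.7*b);m[:,:210]=0;m[:,235:]=0;m[:160]=0;m[200:]=0
y,x=np.nonzero(m);print(s['position'],'red px',[(int(a),int(c)) for a,c in zip(x,y)])
if len(x):print([ang((x.mean(),y.mean()),xp) for xp in(.054,.0575)])
E
python3 look.py 6
```

```text
time: 17.3
position: [0.571, 0.0124, 0.1467]
tool_rot: [0.259, 3.131, -0.001]
ft_force: [-0.8, -4.2, 1.4]
grip_width: 0.27
grip_force: 60.0
[0.57104331 0.01240803 0.14671209] red px [(217, 184), (216, 185), (217, 185), (218, 185), (216, 186), (217, 186), (218, 186)]
[array([0.3899, 0.0772]), array([0.3559, 0.072 ])]
```

Converted, 0.001 m is 0.0017, 0.0005 m is 0.0008.

```bash
python3 inch.py '[[0,0.0008,0,0,0],[0,0.0017,0,0,0],[0,0.0017,0,0,0]]'; python3 look.py 7; python3 inch.py '[[0,-0.0033,0,0,0],[0,-0.0067,0,0,0],[0,-0.0067,-0.0083,0,0],[0,-0.0067,-0.0167,0,0],[0,-0.0067,-0.0333,0,0],[0,-0.0067,-0.0667,0,0],[0,-0.0067,-0.125,0,0],[-0.0333,-0.0067,-0.1467,0,0],[-0.0667,-0.0067,-0.1467,0,0],[-0.0667,-0.0067,-0.1467,0,0],[-0.0667,-0.0067,-0.1467,0,0]]'
python3 - <<'E'
from h import *
s=probe_bus.get_state();im=camrig.get_image('wrist')[:,:,::-1];cv2.imwrite('pics/w7.png',im);np.save('w7.npy',np.array([s['position'],s['tool_rot']]))
t=camrig.get_image('side')[:,:,::-1];c=lambda m,x,y,w,h:cv2.resize(m[y:y+h,x:x+w],(400,300),interpolation=cv2.INTER_CUBIC)
cv2.imwrite('pics/m7.png',np.vstack([np.hstack([c(im,180,110,160,120),c(t,195,160,60,45)]),np.hstack([c(im,240,160,80,60),c(im,232,120,52,39)])]))
E
python3 look.py 8
```

```text
time: 17.75
position: [0.5713, 0.0142, 0.1464]
tool_rot: [0.258, 3.131, -0.0]
ft_force: [-1.0, -4.5, -0.9]
grip_width: 0.279
grip_force: 60.0
[0.57129489 0.01415156 0.14644846] red px [(215, 187), (216, 187), (215, 188), (216, 188)]
[array([0.4627, 0.077 ]), array([0.4346, 0.0717])]
time: 19.0
position: [0.6098, 0.0038, 0.2347]
tool_rot: [-0.259, -3.13, -0.0]
ft_force: [-0.6, -0.5, -0.7]
grip_width: 0.27
grip_force: 60.0
[0.60926899 0.00392331 0.23448979] red px [(215, 187), (216, 187), (215, 188), (216, 188)]
[array([0.4627, 0.077 ]), array([0.4346, 0.0717])]
```

View pics/m7.png

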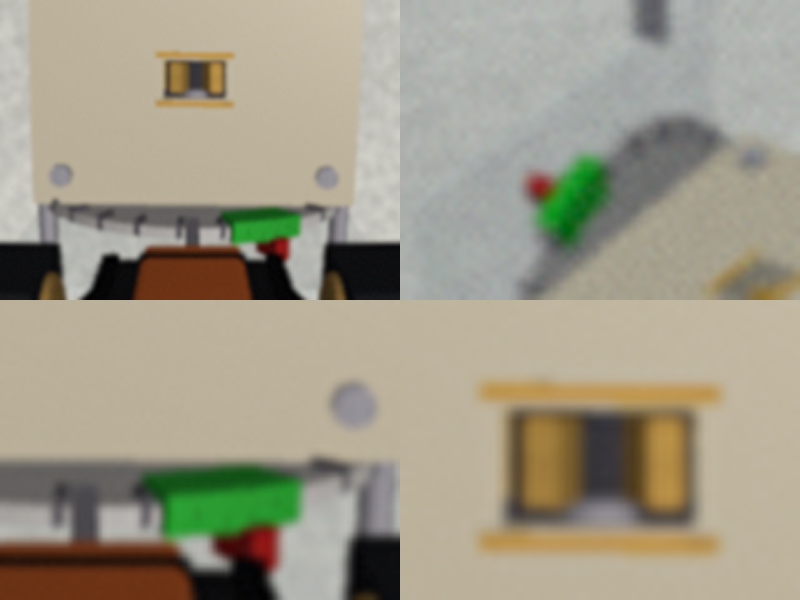

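Pictures: pointer red stands at the green band, slightly to its +y side; teeth crests at 523–562 and 642–688 in slot 507–693. Checking numerically.

```bash
python3 - <<'E'
from ang import *
p=np.load('w7.npy')
P=lambda a,x,r:sl+ex*x+ey*r*np.sin(a)+np.array([0,0,r*np.cos(a)-.033])
f=lambda u,off,s,org:np.round((u-off+.5)*s-.5+org,1)
for a in(.2,.35,.4,.435,.47,.6):
  for x,r in((.0575,.072),(.0575,.066),(.0504,.064)):
    print(a,x,r,'wrist',f(proj('wrist',P(a,x,r),p),(240,160),5,(0,300)),'side',f(proj('side',P(a,x,r)),(195,160),400/60,(400,0)))
E
```

```text
0.2 0.0575 0.072 wrist [170.2 555.2] side [570.8 146.1]
0.2 0.0575 0.066 wrist [161.8 544.8] side [573.9 160.1]
0.2 0.0504 0.064 wrist [159.8 504. ] side [593.6 172.3]
0.35 0.0575 0.072 wrist [227.2 549.9] side [550.3 170.3]
0.35 0.0575 0.066 wrist [213.1 540.2] side [555.3 182.3]
0.35 0.0504 0.064 wrist [209.6 500. ] side [575.5 193.9]
0.4 0.0575 0.072 wrist [245.  547.6] side [543.7 179.2]
0.4 0.0575 0.066 wrist [229.2 538.2] side [549.2 190.4]
0.4 0.0504 0.064 wrist [225.2 498.2] side [569.7 201.8]
0.435 0.0575 0.072 wrist [257.  545.8] side [539.1 185.7]
0.435 0.0575 0.066 wrist [240.1 536.6] side [545.1 196.3]
0.435 0.0504 0.064 wrist [235.8 496.8] side [565.7 207.5]
0.47 0.0575 0.072 wrist [268.7 543.9] side [534.7 192.3]
0.47 0.0575 0.066 wrist [250.7 534.9] side [541.1 202.3]
0.47 0.0504 0.064 wrist [246.2 495.3] side [561.8 213.4]
0.6 0.0575 0.072 wrist [308.6 535.7] side [518.9 218.2]
0.6 0.0575 0.066 wrist [287.1 527.7] side [526.7 225.9]
0.6 0.0504 0.064 wrist [281.5 489. ] side [547.9 236.4]
```

Converted, 0.074 m is 0.1233, 0.04 m is 0.0667.

```bash
python3 inch.py '[[0.0333,0,0,0,0],[0.0667,0.003,0.0333,0,0],[0.0667,0.003,0.0917,0,0],[0.0667,0.003,0.1083,0,0],[0.0667,0.003,0.1167,0,0],[0.0667,0.003,0.1233,0,0],[0.0667,0.003,0.1233,0,0]]'; python3 inch.py '[[0,0,0.005,0,0],[0,0,0.01,0,0],[0,0,0.0133,0,0],[0,0,0.0133,0,0]]'; python3 inch.py '[[0,0,0.0033,0,0],[0,0,0.0067,0,0],[0,0,0.01,0,0],[0,0,0.01,0,0]]';python3 inch.py '[[0,-0.0008,0,0,0],[0,-0.0017,0,0,0],[0,-0.0017,0,0,0]]'
```

```text
time: 19.95
position: [0.5716, 0.0118, 0.1612]
tool_rot: [0.259, 3.13, 0.0]
ft_force: [-0.6, 0.0, -1.4]
grip_width: 0.271
grip_force: 60.0
time: 20.35
position: [0.5707, 0.0119, 0.1523]
tool_rot: [-0.259, -3.13, 0.0]
ft_force: [-0.5, -0.3, -1.4]
grip_width: 0.268
grip_force: 60.0
time: 20.75
position: [0.5706, 0.0119, 0.1462]
tool_rot: [-0.258, -3.13, 0.0]
ft_force: [-1.0, -0.3, -1.3]
grip_width: 0.272
grip_force: 60.0
time: 21.05
position: [0.5707, 0.0108, 0.1467]
tool_rot: [0.259, 3.131, 0.0]
ft_force: [0.4, -0.9, -2.4]
grip_width: 0.272
grip_force: 60.0
```

Converted, -0.001 m is -0.0017, -0.0005 m is -0.0008.

```bash
python3 inch.py '[[0,-0.0008,0,0,0],[0,-0.0017,0,0,0],[0,-0.0017,0,0,0]]'; python3 inch.py '[[0,-0.0008,0,0,0],[0,-0.0017,0,0,0],[0,-0.0017,0,0,0]]';python3 inch.py '[[0,-0.0008,0,0,0],[0,-0.0017,0,0,0],[0,-0.0017,0,0,0]]'; python3 look.py 9
```

```text
time: 21.35
position: [0.5705, 0.0099, 0.1466]
tool_rot: [0.259, 3.131, 0.0]
ft_force: [0.3, 0.8, -0.9]
grip_width: 0.272
grip_force: 60.0
time: 21.65
position: [0.5704, 0.0096, 0.1466]
tool_rot: [0.258, 3.131, 0.001]
ft_force: [0.5, 1.0, -1.8]
grip_width: 0.264
grip_force: 60.0
time: 21.95
position: [0.5704, 0.0093, 0.1466]
tool_rot: [0.257, 3.131, 0.003]
ft_force: [0.9, 4.3, -2.5]
grip_width: 0.274
grip_force: 60.0
[0.57039766 0.00931617 0.14661971] red px [(215, 187), (216, 187), (215, 188), (216, 188)]
[array([0.4627, 0.077 ]), array([0.4346, 0.0717])]
```

Converted, -0.0008 m is -0.0013, -0.0004 m is -0.0007.

```bash
python3 inch.py '[[0,-0.0007,0,0,0],[0,-0.0013,0,0,0],[0,-0.0013,0,0,0]]'; python3 look.py 10
```

```text
time: 22.4
position: [0.5702, 0.0083, 0.1464]
tool_rot: [0.258, 3.131, 0.002]
ft_force: [1.1, 5.3, -2.7]
grip_width: 0.27
grip_force: 60.0
[0.57017347 0.0083076  0.14644798] red px [(216, 185), (215, 186), (216, 186), (217, 186), (216, 187), (217, 187)]
[array([0.4253, 0.0778]), array([0.3943, 0.0725])]
```

```bash
python3 inch.py '[[0,0.0025,0,0,0],[0,0.005,0,0,0],[0,0.005,-0.0067,0,0],[0,0.005,-0.015,0,0],[0,0.005,-0.0267,0,0],[0,0.005,-0.05,0,0],[0,0.005,-0.1,0,0],[0,0.005,-0.1467,0,0],[0,0.005,-0.1467,0,0],[0,0.005,-0.1467,0,0]]'; python3 look.py 11; python3 - <<'E'
from h import *
s=probe_bus.get_state();M=R.from_rotvec(s['tool_rot']).as_matrix();print(M,M.T@(np.array([.5272,.252,.2346])-s['position']),(R.from_rotvec(s['tool_rot']).inv()*R.from_rotvec([.432,3.112,0])).as_rotvec())
E
```

```text
time: 23.55
position: [0.571, 0.01, 0.2359]
tool_rot: [0.259, 3.129, 0.001]
ft_force: [0.2, -0.7, -2.3]
grip_width: 0.272
grip_force: 60.0
[0.57104259 0.00997835 0.23592651] red px [(216, 185), (215, 186), (216, 186), (217, 186), (216, 187), (217, 187)]
[array([0.4253, 0.0778]), array([0.3943, 0.0725])]
[[-9.86453788e-01  1.64027217e-01 -1.99905830e-03]
 [ 1.64028051e-01  9.86455641e-01 -2.59556741e-04]
 [ 1.92940797e-03 -5.83942368e-04 -9.99997968e-01]] [ 0.08167478  0.23160627 -0.00107889] [-0.00067003 -0.00164686  0.11109945]
```

Converted, 0.2316 m is 0.386, 0.0817 m is 0.1362, 0.111 rad is 0.0353.

```bash
python3 inch.py '[[0.0167,0.05,0,0.0064,0],[0.0417,0.1167,0,0.0127,0],[0.0667,0.1833,0,0.0191,0],[0.0917,0.25,0,0.0255,0],[0.1167,0.325,0,0.0318,0],[0.1333,0.375,0,0.0353,0],[0.1362,0.386,0,0.0353,0],[0.1362,0.386,0,0.0353,0],[0.1362,0.386,0,0.0353,0],[0.1362,0.386,0,0.0353,0]]'; python3 - <<'E'
from h import *
s=probe_bus.get_state();M=R.from_rotvec(s['tool_rot']).as_matrix();print(s['position'],M.T@(np.array([.5272,.252,.2346])-s['position']),(R.from_rotvec(s['tool_rot']).inv()*R.from_rotvec([.432,3.112,0])).as_rotvec())
E
```

```text
time: 24.7
position: [0.5287, 0.2496, 0.2344]
tool_rot: [0.437, 3.111, -0.002]
ft_force: [-0.1, -0.8, -1.5]
grip_width: 0.269
grip_force: 60.0
[0.52865356 0.24960975 0.23437698] [ 0.00205576  0.00189708 -0.00022548] [-0.00097614  0.00050634 -0.0032326 ]
```

Converted, 0.06 m is 0.1, 0.058 m is 0.0967, -0.003 rad is -0.001.

```bash
python3 inch.py '[[0.0033,0.0032,0.0333,-0.001,0],[0.0033,0.0032,0.075,-0.001,0],[0.0033,0.0032,0.0967,-0.001,0],[0.0033,0.0032,0.1,-0.001,0],[0.0033,0.0032,0.1,-0.001,0],[0.0033,0.0032,0.1,-0.001,0]]'; python3 - <<'E'
from h import *
s=probe_bus.get_state();M=R.from_rotvec(s['tool_rot']).as_matrix();print(s['position'],M.T@(np.array([.5272,.252,.1096])-s['position']),(R.from_rotvec(s['tool_rot']).inv()*R.from_rotvec([.432,3.112,0])).as_rotvec())
c=lambda m,x,y,w,h:cv2.resize(m[y:y+h,x:x+w],(400,300),interpolation=cv2.INTER_CUBIC)
cv2.imwrite('pics/s12.png',camrig.get_image('side')[:,:,::-1])
E
```

```text
time: 25.3
position: [0.5274, 0.2544, 0.1759]
tool_rot: [0.428, 3.111, 0.002]
ft_force: [0.0, 0.0, -0.8]
grip_width: 0.272
grip_force: 60.0
[0.52740657 0.25444399 0.17589832] [-0.00036006 -0.00250977  0.06629521] [0.00155555 0.0017652  0.00252669]
```

```bash
for i in 1 2; do python3 inch.py '[[0,0,0,0,0],[0,0,0,0,0],[0,0,0,0,0]]' | grep -E 'time|posi|rot'; done
```

```text
time: 25.65
position: [0.5267, 0.2545, 0.1749]
tool_rot: [0.427, 3.112, 0.001]
time: 25.95
position: [0.5265, 0.2544, 0.1746]
tool_rot: [-0.427, -3.112, -0.0]
```

Converted, 0.02 m is 0.0333, -0.0021 m is -0.0035, 0.003 rad is 0.001.

```bash
python3 inch.py '[[-0.0022,-0.0035,0.0167,0.001,0],[-0.0022,-0.0035,0.0333,0.001,0],[-0.0022,-0.0035,0.0333,0.001,0],[-0.0022,-0.0035,0.0333,0.001,0],[-0.0022,-0.0035,0.0333,0.001,0],[-0.0022,-0.0035,0.0333,0.001,0]]'
```

```text
time: 26.55
position: [0.5275, 0.2522, 0.155]
tool_rot: [0.432, 3.111, 0.001]
ft_force: [0.1, 0.6, -1.7]
grip_width: 0.275
grip_force: 60.0
```

Converted, 0.038 m is 0.0633, 0.036 m is 0.06.

```bash
python3 inch.py '[[0,0,0.0167,0,0],[0,0,0.0333,0,0],[0,0,0.05,0,0],[0,0,0.06,0,0],[0,0,0.0633,0,0],[0,0,0.0633,0,0],[0,0,0.0633,0,0]]'; python3 inch.py '[[0,0,0.0033,0,0],[0,0,0.0067,0,0],[0,0,0.01,0,0],[0,0,0.01,0,0],[0,0,0.01,0,0]]'
```

```text
time: 27.25
position: [0.5275, 0.2522, 0.1169]
tool_rot: [0.432, 3.111, 0.001]
ft_force: [0.3, -0.2, -1.3]
grip_width: 0.272
grip_force: 60.0
time: 27.75
position: [0.5272, 0.252, 0.1105]
tool_rot: [-0.432, -3.112, 0.0]
ft_force: [-0.0, -0.0, -1.1]
grip_width: 0.27
grip_force: 60.0
```

Converted, 0.001 m is 0.0017, 0.0005 m is 0.0008.

```bash
python3 inch.py '[[0,0,0.0008,0,0],[0,0,0.0017,0,0],[0,0,0.0017,0,0],[0,0,0.0017,0,0]]'; python3 inch.py '[[0,0,0.0008,0,0],[0,0,0.0012,0,0],[0,0,0.0012,0,0],[0,0,0.0012,0,0]]'
```

```text
time: 28.15
position: [0.5272, 0.252, 0.1096]
tool_rot: [0.432, 3.112, 0.0]
ft_force: [-0.1, -0.1, -1.5]
grip_width: 0.267
grip_force: 60.0
time: 28.55
position: [0.5273, 0.252, 0.1095]
tool_rot: [0.432, 3.112, 0.0]
ft_force: [-1.8, -1.6, 5.9]
grip_width: 0.269
grip_force: 60.0
```

Converted, -0.0004 m is -0.0007.

```bash
python3 inch.py '[[0,0,-0.0007,0,0],[0,0,-0.0007,0,0],[0,0,-0.0007,0,0.35],[0,0,-0.0007,0,0.5],[0,0,-0.0007,0,1],[0,0,-0.0007,0,1],[0,0,-0.0007,0,1],[0,0,-0.0007,0,1],[0,0,-0.0007,0,1],[0,0,-0.0007,0,1],[0,0,-0.0007,0,1],[0,0,-0.0007,0,1]]' 10; python3 inch.py '[[0,0,-0.0167,0,1],[0,0,-0.05,0,1],[0,0,-0.1,0,1],[0,0,-0.1667,0,1],[0,0,-0.2333,0,1],[0.0667,0.05,-0.2667,0,1],[0.1333,0.1,-0.2667,0,1],[0.2,0.1667,-0.2667,0,1],[0.2,0.2,-0.2667,0,1],[0.2,0.2,-0.2667,0,1],[0.2,0.2,-0.2667,0,1],[0.2,0.2,-0.2667,0,1]]'
python3 look.py 13; python3 - <<'E'
from h import *
a=cv2.imread('pics/s13.png');b=camrig.get_image('top')[:,:,::-1]
c=lambda m,x,y,w,h:cv2.resize(m[y:y+h,x:x+w],(400,300),interpolation=cv2.INTER_CUBIC)
cv2.imwrite('pics/m13.png',np.vstack([np.hstack([c(a,165,260,80,60),c(b,110,170,64,48)]),np.hstack([c(a,195,160,60,45),c(b,205,140,84,63)])]))
E
```

```text
time: 29.75
position: [0.5272, 0.252, 0.1093]
tool_rot: [0.432, 3.112, 0.0]
ft_force: [-0.4, 0.9, 0.2]
grip_width: 0.986
grip_force: 0.0
time: 30.95
position: [0.4455, 0.3985, 0.2697]
tool_rot: [0.436, 3.11, -0.001]
ft_force: [0.4, -0.1, 0.1]
grip_width: 0.995
grip_force: 0.0
[0.44550797 0.39854607 0.26968983] red px []
```

View pics/m13.png

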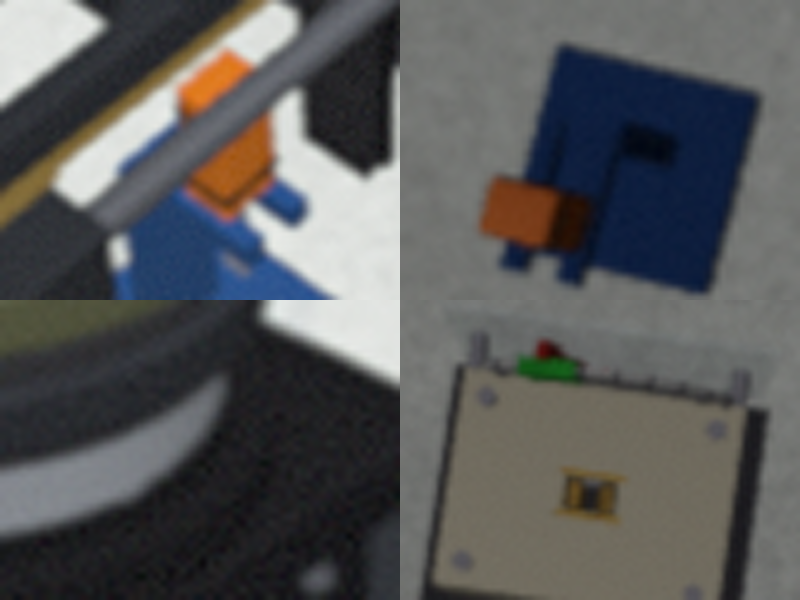

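The tool hangs in the fork as it did at the start: its handle top is at (517,214) in the top panel, against (517,211) before. The red pointer (547,350) stands over the middle of the green (518–580, 369). The robot is clear of everything, so I'm handing in.

```bash
python3 -c "
from bench import ctrl, camrig, probe_bus, close_job
print(close_job())"
```

```text
the job is handed in; nothing more can be done
None
```

The pointer reads about 0.39 rad against the target 0.40, near the middle of the green band; the tool is back in its fork and released, and the job was handed in at about 31 s of the 64 s allowed.

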